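# Shift the noodle roller's gap lever from thick to thin

## Task

Two noodle rollers stand in the storeroom. On the one with the red lever knob, guide the lever from the thick slot (white mark) through the zigzag gate until it is fully home at the end of the thin slot (green mark), then let go and back away. Leave the blue-knobbed lever as it is.

Things in the scene. Friction and masses are not known exactly. Their poses are not given: they have to be found in the camera images.
- red_roller: Noodle roller with the red lever knob: fixed grey machine 190 (x) x 216 (y) mm, turned up to 18 deg. Origin: centre of its underside, on the table. +y half: two steel rollers along x between white cheeks, tops at 100 mm. -y half: mid-grey gate plate 130 x 96 mm, centre x 0, y -55, top at z 62 mm, with a black Z-shaped channel. x: along the slots, from thick to thin; z up.
- red_knob (a point): Centre of the red knob, 30 mm across, 37 mm high (z 113 to 150 mm, this point 133 mm above the table), on an upright 12 mm stem. The lever stays upright and slides horizontally along the channel with about 1.5 N friction; no spring, stays where left. Starts in the thick slot (white mark), 32 to 46 mm before the first corner.
- thin_end (a point): Point in the thin slot by the green mark, level with the gate plate: the stem's place when it meets the slot's end. Channel 26 mm wide (lever has 7 mm play each side); its centre line in the red roller's frame, mm: thick slot end (-47,-33), along +x to corner (0,-33), along -y to corner (0,-77), along +x to this point (47,-77).
- blue_knob (a point): Centre of the blue knob on the lever of the second, otherwise identical roller, to be left alone. Same height and size as the red one.

How it is judged:
By the outcome, as a careful person would: the job done as asked, in the order asked, and still so for the second after the job is handed in, with the robot touching nothing.
It also fails if it takes over 35 s, if anything falls off the work surface, if the arm or the gripper's body presses on something with over 40 N, if the wrist force passes 120 N, or if a joint passes its speed limit or range.

## Robot

A 6-joint arm with a two-finger parallel gripper is mounted at the origin on the work surface. World frame = base frame: x ahead of the robot, y to its left, z up, the work surface at z = 0. Lengths are in mm, angles in rad, forces in N, time in s.
With the tool pointing down it reaches from about 400 to 925 mm from the base axis. Payload 12.5 kg.
Tool frame: the origin (TCP) lies midway between the tips of the shut fingers; the grasp point (between the pads) lies 19 mm behind it; x points along the fingers, y is the direction in which the jaws open and shut, and the axes are right-handed (so a half turn about x gives the same grasp; the last joint's range is limited). The gripper opens to 95 mm and grips with 3 to 60 N. Pads are 20 mm wide; open, the fingers measure 119 mm over their backs; the gripper's body (75 mm by 180 mm) begins 59 mm behind the grasp point.
Start: joints at [1.147, 0.491, 1.559, -0, 1.092, -0.106], TCP at [195.282, 593.727, 214.661] pointing down, gripper open.
Joint ranges: [-3.1, 3.1], [-0.84, 2.19], [0.05, 2.79], [-1.13, 4.28], [0.06, 2.93], [-2.69, 2.69]. Speed limits (rad/s): [2.22, 2.22, 2.79, 3.14, 3.14, 3.14].

## Interface

Orientations are given as [roll, pitch, yaw] about the fixed x, y, z axes, in that order (R = Rz(yaw) Ry(pitch) Rx(roll)).
In Python, from cell import sensors, read_camera, get_calibration, order gives the robot as it stands. The module is installed in compiled form; this text tells all that it offers.
- The arm moves only by the tool servo_tool, never from a script. Its argument "steps" is text: rows parted by semicolons, each of 7 numbers parted by spaces: the shift along the tool's x, y, z in mm, then the turn, a rotation vector about the tool's x, y, z in rad, then the finger opening in mm, from 0 to 95.1. A call has exactly 8 rows; each row shifts and turns the pose as measured when the row begins, along the tool's axes as they then stand; what a row does not reach is not made up. A row lasts 1/10 s, in which the tool goes at most 50 mm and 8.59 degrees, less where a joint would pass 70% of its speed; a pose out of reach is approached as far as the arm can. A call is refused whole if a number of a shift passes 50 or a number of a turn 0.15, either way. A call with a gripper value outside its range is refused whole. The fingers move at their own pace and stop on an object; the grip force is fixed at half the most. Time passes only in rows, so rows that do not move let the fingers close, or fill a call up. It gives the time, the measured TCP pose, the force and the opening at its end, in the units of the state.
- sensors.state(): the state, without advancing time (a new reading comes with each control period).
- read_camera(name): name is "side" or "top"; returns (picture, depth): 420x560x3 uint8, blue, green, red; 420x560 float32, mm along the optical axis (not along the pixel's ray), 0 where there is no reading.
- get_calibration(name): a dict with "mtx" (3x3 intrinsics, pixels), "distortion" ([k1, k2, p1, p2, k3] as OpenCV has them; the pictures are not rectified), "R" (3x3) and "t" (3): a world point X has camera coordinates R X + t. Camera axes: x right, y down, z forward; pixel columns grow to the right and rows downward; lengths in mm; the calibration is good to about 2 mm. A picture is of the moment at which its call begins. get_calibration takes no time and is no camera call.
- order.job_done(): hands the job in, once; it reports no verdict.
The state is a dict: "t": time; "joints": joint angles; "qvel": joint speeds; "tau": joint torques, N m; "eef_pos": TCP position; "tcp_rot": TCP orientation; "ft_force": force on the tool from outside, world axes, zero at the start; "moment": the same for the moment, N m; "opening": opening from 0.0 (shut) to 1.0 (fully open).
Only numpy, scipy, OpenCV 4.12 (cv2) and the standard library are available. Lean on these libraries where they do the work, as an engineer would, in place of code of your own. Each camera call takes 0.05 s, during which the arm holds its last target.

## Working session

There is one attempt and no reset: what is moved stays moved. The work goes in short steps, Python scripts to look and compute and a tool call to move; the robot and the scene stay as the last step left them, time stands still between calls to the robot, and variables do not carry over. Pictures are saved under pics/ and viewed, and the job is handed in when it is done.

Besides the shell and the picture viewer there is one more tool, called in YAML: its name, and indented under it one key for each argument. servo_tool: Moves the arm, as the interface text tells. Its arguments: {"type":"object","properties":{"steps":{"type":"string"}},"required":["steps"]}

```bash
mkdir -p pics; python3 - <<'E'
from cell import sensors, read_camera, get_calibration
import cv2, numpy as np
for n in ("side","top"):
    p,d=read_camera(n); cv2.imwrite(f"pics/{n}0.png",p); np.savez(f"{n}0.npz",p=p,d=d)
    c=get_calibration(n); print(n,c)
s=sensors.state(); print(s)
E
```

```text
side {'mtx': array([[476.17261457,   0.        , 281.18283847],
       [  0.        , 476.17261457, 209.94914028],
       [  0.        ,   0.        ,   1.        ]]), 'distortion': array([-0.05576666,  0.        ,  0.        ,  0.        ,  0.        ]), 'R': array([[-9.99480253e-01, -2.76893007e-02, -1.65083994e-02],
       [ 5.16073451e-04,  4.98285829e-01, -8.67012668e-01],
       [ 3.22328759e-02, -8.66570560e-01, -4.98012557e-01]]), 't': array([563.47906119, 105.11191327, 993.44963408])}
top {'mtx': array([[489.41919305,   0.        , 277.29175463],
       [  0.        , 489.41919305, 206.0056623 ],
       [  0.        ,   0.        ,   1.        ]]), 'distortion': array([0.04074667, 0.        , 0.        , 0.        , 0.        ]), 'R': array([[-0.01750421, -0.9994612 ,  0.02776528],
       [-0.9954079 ,  0.01480599, -0.09457215],
       [ 0.09411011, -0.02929319, -0.99513074]]), 't': array([-23.82079726, 557.36086812, 972.01097405])}
{'t': 0.1, 'joints': array([ 1.14738997e+00,  4.91511792e-01,  1.55942367e+00, -1.55478685e-05,
        1.09168917e+00, -1.05611525e-01]), 'qvel': array([ 1.78575539e-03,  1.14620267e-04, -3.03224991e-03, -1.32294269e-03,
        6.47214912e-04, -7.26812204e-05]), 'tau': array([ 3.11388620e-03, -6.13628125e+01, -2.58609563e+01,  6.94210804e-02,
        4.69903811e-02, -8.72007217e-05]), 'eef_pos': array([195.18936469, 593.49748468, 214.10030082]), 'tcp_rot': array([-1.66304609,  1.56976426, -1.98083374]), 'ft_force': array([ 0.57406397, -0.34506653, -0.18188972]), 'moment': array([-0.01110696,  0.00308012,  0.04435605]), 'opening': 1.0013569341726336}
```

View pics/side0.png

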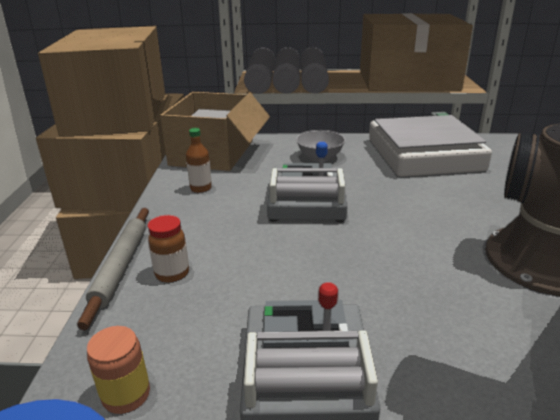

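View pics/top0.png

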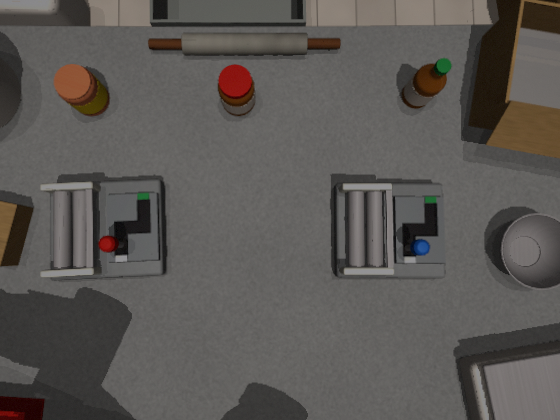

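The side view shows the red knob at (328,295) and the blue one at (321,149). In the top view, red is at (108,244) and blue at (421,247). The red machine's green mark is at about (143,196) and its white mark at about (121,259). Next I measure the knob and the plate frame.

```bash
cat > h.py <<'E'
import cv2, numpy as np
from cell import sensors, read_camera, get_calibration
C={n:get_calibration(n) for n in("side","top")}
def ray(n,uv):
    c=C[n]; q=cv2.undistortPoints(np.array([[uv]],float),c["mtx"],c["distortion"])[0,0]
    d=c["R"].T@np.array([q[0],q[1],1]); o=-c["R"].T@c["t"]; return o,d/np.linalg.norm(d)
def onz(n,uv,z):
    o,d=ray(n,uv); return o+d*(z-o[2])/d[2]
def tri(a,b):
    (o1,d1),(o2,d2)=ray("side",a),ray("top",b)
    s=np.linalg.lstsq(np.c_[d1,-d2],o2-o1,rcond=None)[0]
    p,q=o1+s[0]*d1,o2+s[1]*d2; return (p+q)/2,np.linalg.norm(p-q)
def blobs(p,col,amin=20):
    h=cv2.cvtColor(p,cv2.COLOR_BGR2HSV); H,S,V=cv2.split(h)
    m={"red":((H<6)|(H>174))&(S>180)&(V>70),"green":(H>50)&(H<80)&(S>130)&(V>50)}[col].astype(np.uint8)
    n,_,st,ce=cv2.connectedComponentsWithStats(m)
    return [(st[i].tolist(),ce[i].round(1).tolist()) for i in range(1,n) if st[i,4]>=amin]
def proj(n,X):
    c=C[n]; return cv2.projectPoints(np.array(X,float).reshape(-1,1,3),cv2.Rodrigues(c["R"])[0],c["t"],c["mtx"],c["distortion"])[0][:,0]
E
python3 - <<'E'
from h import *
T=np.load("top0.npz");S=np.load("side0.npz")
for n,p in(("top",T["p"]),("side",S["p"])):
    for c in("red","green"): print(n,c,blobs(p,c))
t=cv2.resize(T["p"][165:295,25:180],None,fx=5,fy=5,interpolation=cv2.INTER_CUBIC); 
t=cv2.convertScaleAbs(t,alpha=1.8); cv2.imwrite("pics/tz.png",t[:600]); print(t.shape)
s=cv2.resize(S["p"][275:420,235:385],None,fx=4,fy=4,interpolation=cv2.INTER_CUBIC); cv2.imwrite("pics/sz.png",cv2.convertScaleAbs(s,alpha=1.8))
E
```

```text
top red [([219, 65, 33, 32, 842], [234.7, 80.6]), ([99, 236, 16, 16, 204], [106.5, 243.5]), ([0, 411, 20, 6, 102], [9.1, 413.4])]
top green [([437, 59, 14, 14, 166], [443.4, 65.3]), ([138, 193, 11, 7, 74], [142.9, 196.0]), ([425, 197, 11, 6, 65], [430.1, 199.5])]
side red [([149, 217, 30, 19, 406], [163.8, 224.7]), ([320, 284, 17, 23, 201], [328.1, 291.8])]
side green [([190, 129, 9, 6, 36], [194.4, 131.0]), ([266, 307, 6, 8, 42], [268.3, 310.9])]
(650, 775, 3)
```

View pics/tz.png

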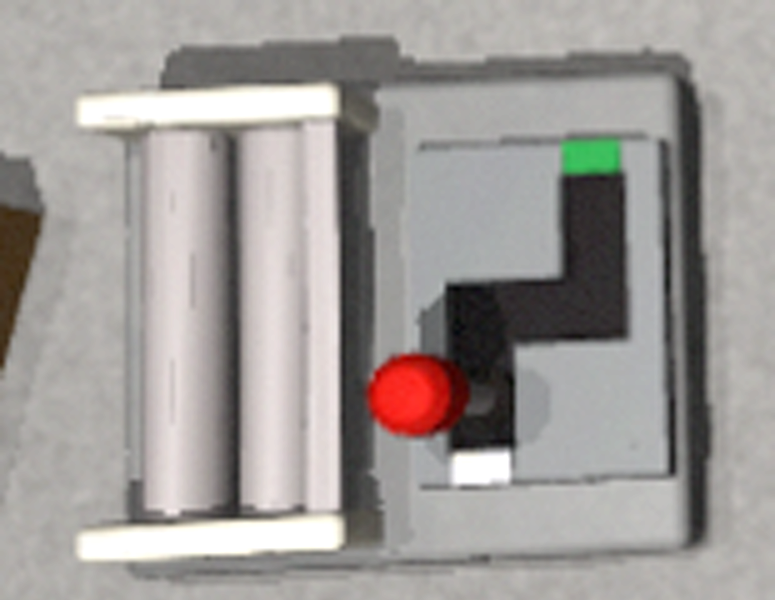

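View pics/sz.png

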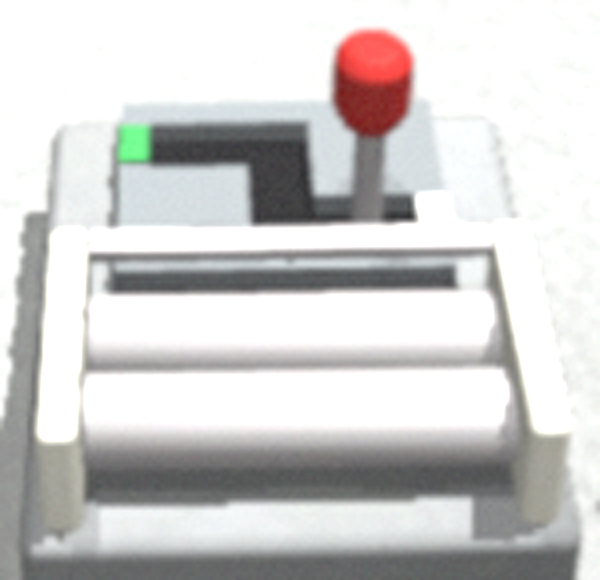

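```bash
python3 - <<'E'
from h import *
T=np.load("top0.npz");S=np.load("side0.npz")
f=[((446,283),(13,-20)),((628,340),(-13,-90)),((563,278),(13,-64)),((514,344),(-13,-46)),((418,147),(65,-7)),((660,137),(65,-103)),((672,472),(-65,-103)),((420,485),(-65,-7))]
W=np.array([onz("top",(25+(a[0]+.5)/5-.5,165+(a[1]+.5)/5-.5),62)[:2] for a,_ in f]); L=np.array([b for _,b in f],float)
def fit(W,L):
    w,l=W.mean(0),L.mean(0); U,_,V=np.linalg.svd((L-l).T@(W-w)); R=V.T@U.T
    return R,w-R@l
R,t=fit(W,L); print("yaw",np.degrees(np.arctan2(R[1,0],R[0,0])),np.linalg.det(R),t); print((W-(L@R.T+t)).round(1))
np.savez("pose.npz",R=R,t=t)
for p in [(-47,-33),(0,-33),(0,-77),(47,-77)]: print(p,(R@p+t).round(1))
k,e=tri((328.1,294.5),(107.9,243.8)); print("knob",k,e, "local",R.T@(k[:2]-t))
for c in [(106.5,243.5),(108,244)]:
  for z in (150,133): 
    q=onz("top",c,z); print(z,q, R.T@(q[:2]-t))
q=onz("side",(328.1,294.5),133); print("side",q,R.T@(q[:2]-t))
for p in (np.r_[R@(0,-77)+t,62],np.r_[R@(60,-77)+t,62]): print(proj("side",p),proj("top",p))
# depth checks
d=T["d"]; print(d[215,125],d[240,150],d[244,107])
E
```

```text
yaw 1.7386136404311854 1.0000000000000007 [515.92823723 304.13952398]
[[-0.8  0.7]
 [-0.2  1.8]
 [-0.9  0.1]
 [ 0.3  1.3]
 [ 0.8 -2.4]
 [ 0.6  0.6]
 [ 0.2 -0.9]
 [ 0.1 -1.3]]
(-47, -33) [470.  269.7]
(0, -33) [516.9 271.2]
(0, -77) [518.3 227.2]
(47, -77) [565.2 228.6]
knob [483.95691335 273.34742057 133.76687378] 0.6320649506894547 local [-32.89083416 -29.80792195]
150 [483.83175374 270.71602471 150.        ] [-33.09577237 -32.4343091 ]
133 [484.24029571 276.07196473 133.        ] [-32.52491992 -27.09322985]
150 [482.91037858 268.1268848  150.        ] [-34.09527755 -34.99430266]
133 [483.30093012 273.43227022 133.        ] [-33.54394107 -29.70320892]
side [484.19409954 272.40682805 133.        ] [-32.68229461 -30.75527766]
[[304.35239219 309.99758491]] [[144.19376609 226.09555915]]
[[267.94226139 310.52765992]] [[143.50261971 195.4018711 ]]
949.4299 949.7603 859.89075
```

```bash
python3 - <<'E'
from h import *
from scipy.spatial.transform import Rotation as Ro
T=np.load("top0.npz");d=T["d"]
for u,v in [(5,230),(15,215),(8,255),(2,100),(20,410)]:
    o,r=ray("top",(u,v)); c=C["top"]; z=d[v,u]/(c["R"][2]@r); print((u,v),T["p"][v,u],(o+r*z).round())
s=sensors.state(); M=Ro.from_euler("xyz",s["tcp_rot"]).as_matrix(); print(M.round(3)); print(s["eef_pos"])
print("tool shift", M.T@(np.array([484,272.5,200])-s["eef_pos"]))
ang=np.degrees(np.arctan2(M[1,1],M[0,1])); print("jaw yaw",ang)
E
```

```text
(5, 230) [ 55  90 116] [515. 482.  73.]
(15, 215) [14 26 33] [543. 466.  71.]
(8, 255) [15 27 37] [468. 486.  51.]
(2, 100) [46 48 50] [766. 496.  73.]
(20, 410) [ 0  1 32] [188. 442.  74.]
[[-0.     0.312  0.95 ]
 [-0.001  0.95  -0.312]
 [-1.    -0.001 -0.   ]]
[195.18936469 593.49748468 214.10030082]
tool shift [  14.28529843 -214.66680899  374.65167568]
jaw yaw 71.79211151660945
```

servo_tool:
  steps: "0 -24 42 0 0 0 95; 0 -24 42 0 0 0 95; 0 -24 42 0 0 0 95; 0 -24 42 0 0 0 95; 0 -24 42 0 0 0 95; 0 -24 42 0 0 0 95; 0 -24 42 0 0 0 95; 0 -24 42 -0.12 0 0 95"

```text
t: 0.9
eef_pos: [458.7, 300.1, 211.6]
tcp_rot: [-2.235, 1.567, -2.423]
ft_force: [-0.3, 0.3, -0.1]
opening: 1.002
```

```bash
cat >> h.py <<'E'
from scipy.spatial.transform import Rotation as Ro
def show(target=None):
    s=sensors.state(); M=Ro.from_euler("xyz",s["tcp_rot"]).as_matrix()
    print("t",round(s["t"],2),"pos",s["eef_pos"].round(1),"F",s["ft_force"].round(1),"open",round(s["opening"]*95.1,1),"jawyaw",np.degrees(np.arctan2(M[1,1],M[0,1])).round(1),"x",M[:,0].round(3))
    if target is not None: print("shift",(M.T@(np.array(target)-s["eef_pos"])).round(1))
E
python3 -c "
from h import *
show((484,272.5,200))"
```

```text
t 0.9 pos [458.7 300.1 211.6] F [-0.3  0.3 -0.1] open 95.3 jawyaw 79.3 x [-0.003 -0.003 -1.   ]
shift [ 11.6 -22.3  30. ]
```

servo_tool:
  steps: "0 -12 15 -0.11 0 0 95; 0 -10 14 -0.11 0 0 95; 0 0 0 0 0 0 95; 0 0 0 0 0 0 95; 0 0 0 0 0 0 95; 0 0 0 0 0 0 95; 0 0 0 0 0 0 95; 0 0 0 0 0 0 95"

```text
t: 1.7
eef_pos: [486.4, 270.3, 210.3]
tcp_rot: [-2.556, 1.564, -2.523]
ft_force: [-0.2, -0.3, -0.2]
opening: 1.004
```

```bash
python3 - <<'E'
from h import *
show((484,272.5,116))
for n in("top","side"):
    p,d=read_camera(n); cv2.imwrite(f"pics/{n}1.png",p); print(blobs(p,"red"))
E
```

```text
t 1.7 pos [486.4 270.3 210.3] F [-0.2 -0.3 -0.2] open 95.4 jawyaw 91.9 x [-0.005 -0.004 -1.   ]
shift [94.3  2.6 -1.8]
[([219, 65, 33, 32, 846], [234.7, 80.7])]
[([149, 217, 30, 18, 394], [163.8, 224.6])]
```

View pics/side1.png

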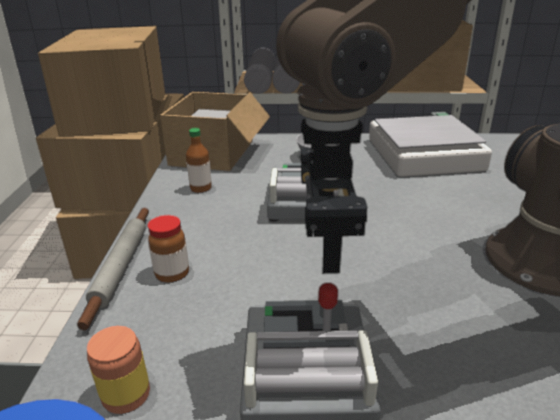

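The fingers are directly above the knob: finger at (331,255), knob at (328,295). I'll go down and grip.

servo_tool:
  steps: "20 1 -1 0 0 0 95; 20 1 -1 0 0 0 95; 20 0 0 0 0 0 95; 20 0 0 0 0 0 95; 13 0 0 0 0 0 95; 0 0 0 0 0 0 95; 0 0 0 0 0 0 95; 0 0 0 0 0 0 95"

```text
t: 2.6
eef_pos: [484.5, 273.1, 116.1]
tcp_rot: [-2.279, 1.568, -2.247]
ft_force: [-0.9, -0.0, -0.3]
opening: 1.001
```

```bash
python3 - <<'E'
from h import *
show((484,272.5,116))
p,d=read_camera("side"); cv2.imwrite("pics/side2.png",cv2.resize(p[170:400,220:420],None,fx=2.5,fy=2.5))
E
```

```text
t 2.6 pos [484.5 273.1 116.1] F [-0.9 -0.  -0.3] open 95.2 jawyaw 91.9 x [-0.002 -0.002 -1.   ]
shift [ 0.1 -0.6 -0.5]
```

View pics/side2.png

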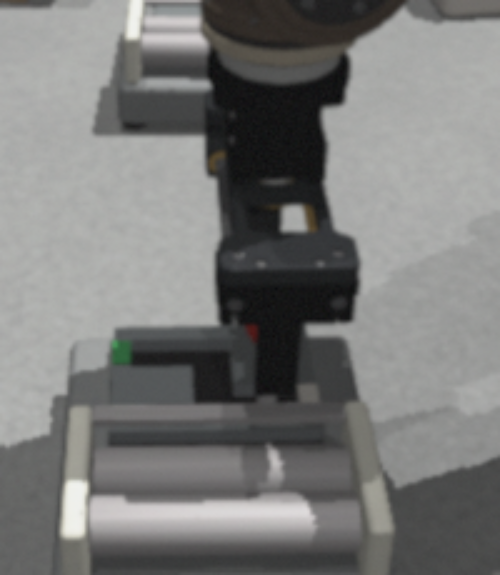

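The near finger covers the knob, with a red edge still visible at crop (251,332). Closing the fingers now.

servo_tool:
  steps: "0 0 0 0 0 0 10; 0 0 0 0 0 0 10; 0 0 0 0 0 0 10; 0 0 0 0 0 0 10; 0 0 0 0 0 0 10; 0 0 0 0 0 0 10; 0 0 0 0 0 0 10; 0 0 0 0 0 0 10"

```text
t: 3.45
eef_pos: [485.2, 273.4, 118.2]
tcp_rot: [-0.658, 1.569, -0.626]
ft_force: [-0.0, -0.6, -0.2]
opening: 0.383
```

```bash
python3 - <<'E'
from h import *
show((517,271,116))
E
```

```text
t 3.45 pos [485.2 273.4 118.2] F [-0.  -0.6 -0.2] open 36.4 jawyaw 91.9 x [ 0.001 -0.001 -1.   ]
shift [ 2.2 -3.4 31.7]
```

servo_tool:
  steps: "0 0 0 0 0 0 10; 0 0 0 0 0 0 10; 0 0 0 0 0 0 10; 0 0 0 0 0 0 10; 0 0 0 0 0 0 10; 0 0 0 0 0 0 10; 0 0 0 0 0 0 10; 0 0 0 0 0 0 10"

```text
t: 4.25
eef_pos: [485.2, 273.3, 118.2]
tcp_rot: [-0.775, 1.569, -0.743]
ft_force: [0.5, -0.6, -0.2]
opening: 0.307
```

```bash
python3 - <<'E'
from h import *
show((517,271,116))
E
```

```text
t 4.25 pos [485.2 273.3 118.2] F [ 0.5 -0.6 -0.2] open 29.2 jawyaw 91.9 x [ 0.001 -0.001 -1.   ]
shift [ 2.2 -3.3 31.7]
```

Gripped: the opening is 29 mm, matching the 30 mm knob. Moving to the first corner.

servo_tool:
  steps: "1 0 8 0 0 0 10; 0 -1 8 0 0 0 10; 0 0 8 0 0 0 10; 0 -1 7 0 0 0 10; 0 0 0 0 0 0 10; 0 0 0 0 0 0 10; 0 0 0 0 0 0 10; 0 0 0 0 0 0 10"

```text
t: 5.05
eef_pos: [518.2, 273.0, 118.2]
tcp_rot: [-0.019, 1.569, 0.014]
ft_force: [-0.0, 0.5, 1.2]
opening: 0.304
```

```bash
python3 - <<'E'
from h import *
show((517,271,117)); show((518,227,117))
p,d=read_camera("top"); cv2.imwrite("pics/top3.png",cv2.convertScaleAbs(cv2.resize(p[165:295,25:180],None,fx=4,fy=4),alpha=1.8))
E
```

```text
t 5.05 pos [518.2 273.  118.2] F [-0.   0.5  1.2] open 29.0 jawyaw 91.9 x [ 0.002  0.    -1.   ]
shift [ 1.2 -1.9 -1.3]
t 5.05 pos [518.2 273.  118.2] F [-0.   0.5  1.2] open 29.0 jawyaw 91.9 x [ 0.002  0.    -1.   ]
shift [  1.2 -45.9  -1.7]
```

View pics/top3.png

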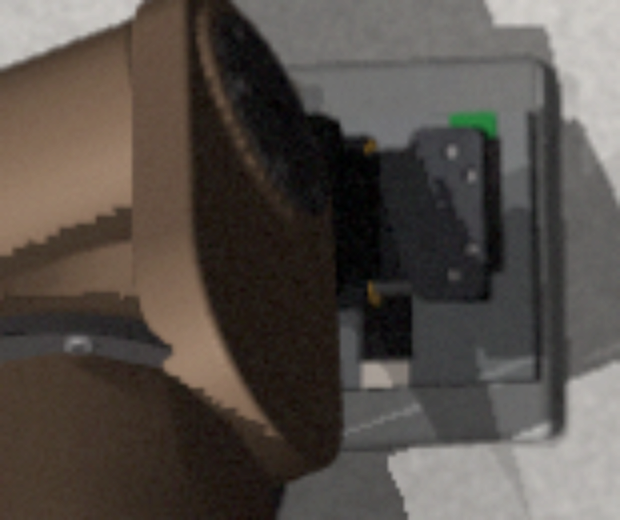

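The hand hides the lever from the top camera. Below it, the emptied thick slot and the white mark at (385,372) are visible. Next is the cross-slot.

servo_tool:
  steps: "0 -8 -1 0 0 0 10; 0 -8 0 0 0 0 10; 0 -10 0 0 0 0 10; 0 -10 0 0 0 0 10; 0 -9 0 0 0 0 10; 0 0 0 0 0 0 10; 0 0 0 0 0 0 10; 0 0 0 0 0 0 10"

```text
t: 5.9
eef_pos: [519.1, 223.3, 118.1]
tcp_rot: [0.198, 1.568, 0.229]
ft_force: [-0.1, 2.9, 0.2]
opening: 0.304
```

```bash
python3 - <<'E'
from h import *
show((518.3,227.2,117))
p,d=read_camera("side"); cv2.imwrite("pics/side4.png",cv2.convertScaleAbs(cv2.resize(p[210:400,220:420],None,fx=3,fy=3),alpha=1.6))
E
```

```text
t 5.9 pos [519.1 223.3 118.1] F [-0.1  2.9  0.2] open 28.9 jawyaw 91.8 x [ 0.003  0.001 -1.   ]
shift [ 1.1  4.  -0.7]
```

View pics/side4.png

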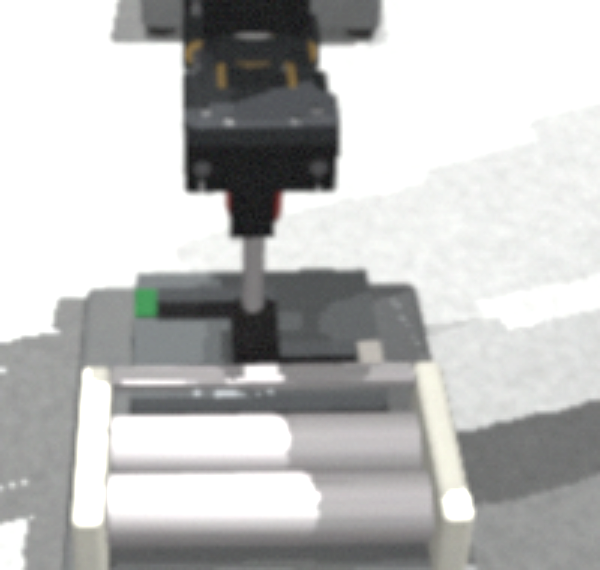

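The stem at crop (255,290) stands in the cross-slot, level with the thin slot that leads to the green mark at (147,303). I'll centre it and slide to the end.

servo_tool:
  steps: "0 3 0 0 0 0 10; 0 0 8 0 0 0 10; 0 0 8 0 0 0 10; 0 0 9 0 0 0 10; 0 0 9 0 0 0 10; 0 0 7 0 0 0 10; 0 0 0 0 0 0 10; 0 0 0 0 0 0 10"

```text
t: 6.75
eef_pos: [563.4, 228.0, 118.1]
tcp_rot: [-0.857, 1.569, -0.825]
ft_force: [-1.0, -0.4, 3.1]
opening: 0.306
```

```bash
python3 - <<'E'
from h import *
show((565.2,228.6,117))
p,d=read_camera("side"); cv2.imwrite("pics/side5.png",cv2.convertScaleAbs(cv2.resize(p[210:400,220:420],None,fx=3,fy=3),alpha=1.6))
E
```

```text
t 6.75 pos [563.4 228.  118.1] F [-1.  -0.4  3.1] open 29.1 jawyaw 91.9 x [ 0.001 -0.001 -1.   ]
shift [1.1 0.6 1.8]
```

View pics/side5.png

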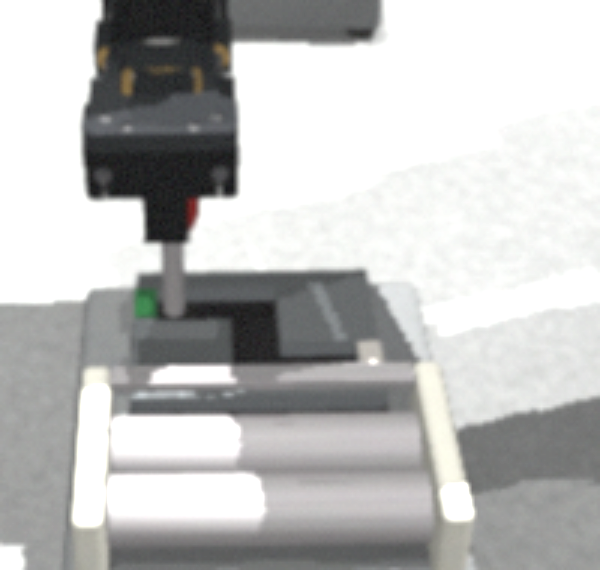

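The stem at crop (173,290) is nearly at the green mark, whose edge is at 157. I'll push gently until it stops.

servo_tool:
  steps: "0 0 3 0 0 0 10; 0 0 3 0 0 0 10; 0 0 3 0 0 0 10; 0 0 3 0 0 0 10; 0 0 3 0 0 0 10; 0 0 3 0 0 0 10; 0 0 3 0 0 0 10; 0 0 3 0 0 0 10"

```text
t: 7.6
eef_pos: [569.7, 228.4, 117.9]
tcp_rot: [-2.999, 1.53, -2.966]
ft_force: [-17.5, -1.9, 12.3]
opening: 0.304
```

```bash
python3 - <<'E'
from h import *
show((565.2,228.6,117)); print(sensors.state()["moment"])
p,d=read_camera("side"); cv2.imwrite("pics/side6.png",cv2.convertScaleAbs(cv2.resize(p[210:400,220:420],None,fx=3,fy=3),alpha=1.6))
E
```

```text
t 7.6 pos [569.7 228.4 117.9] F [-17.5  -1.9  12.3] open 28.9 jawyaw 91.9 x [-0.041 -0.007 -0.999]
shift [ 1.1  0.4 -4.5]
[-0.19827128  3.01818653 -0.04068728]
```

View pics/side6.png

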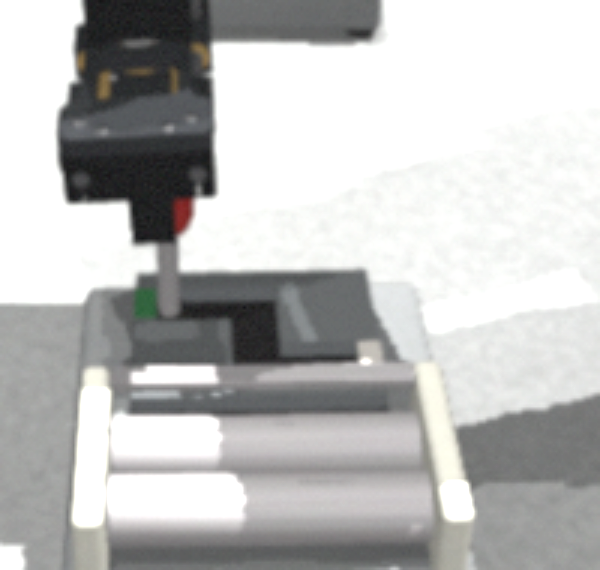

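The push met a firm stop at 17.5 N with the stem against the green mark (168,290). I'll open with a slight forward bias so nothing drags the lever back.

servo_tool:
  steps: "0 0 1 0 0 0 80; 0 0 1 0 0 0 80; 0 0 0 0 0 0 80; 0 0 0 0 0 0 80; 0 0 0 0 0 0 80; 0 0 0 0 0 0 80; 0 0 0 0 0 0 80; 0 0 0 0 0 0 80"

```text
t: 8.45
eef_pos: [572.4, 228.8, 117.1]
tcp_rot: [-3.008, 1.53, -2.975]
ft_force: [0.3, -0.7, 1.0]
opening: 0.836
```

```bash
python3 - <<'E'
from h import *
show((565.2,228.6,210))
E
```

```text
t 8.45 pos [572.4 228.8 117.1] F [ 0.3 -0.7  1. ] open 79.5 jawyaw 91.9 x [-0.04  -0.007 -0.999]
shift [-92.5  -0.5 -10.9]
```

Released with no residual force. Now straight up, then back toward the base.

servo_tool:
  steps: "-15 0 0 0 0 0 80; -25 0 0 0 0 0 80; -30 0 0 0 0 0 80; -30 0 0 0 0 0 80; -5 40 0 0 0 0 80; 0 45 0 0 0 0 80; 0 45 0 0 0 0 80; 0 45 0 0 0 0 80"

```text
t: 9.25
eef_pos: [572.4, 404.7, 226.7]
tcp_rot: [-3.013, 1.531, -2.987]
ft_force: [0.4, -0.2, -0.6]
opening: 0.843
```

servo_tool:
  steps: "0 40 -25 0 0 0 80; 0 40 -25 0 0 0 80; 0 40 -25 0 0 0 80; 0 40 -25 0 0 0 80; 0 0 0 0 0 0 80; 0 0 0 0 0 0 80; 0 0 0 0 0 0 80; 0 0 0 0 0 0 80"

```text
t: 10.05
eef_pos: [462.4, 572.4, 227.7]
tcp_rot: [-3.008, 1.53, -2.978]
ft_force: [-0.1, 0.1, 0.3]
opening: 0.842
```

```bash
python3 - <<'E'
from h import *
show()
P=np.load("pose.npz"); R,t=P["R"],P["t"]
ims={}
for n in("top","side"):
    p,d=read_camera(n); ims[n]=p; print(n,blobs(p,"red")); cv2.imwrite(f"pics/{n}7.png",p)
    S=np.load(n+"0.npz")["p"]; 
    for q in (S,p):
        h=cv2.cvtColor(q,cv2.COLOR_BGR2HSV); m=((abs(h[...,0].astype(int)-112)<12)&(h[...,1]>150)&(h[...,2]>60)).astype(np.uint8)
        k,_,st,ce=cv2.connectedComponentsWithStats(m); print(" blue",[ce[i].round(1).tolist() for i in range(1,k) if 40<st[i,4]<400])
a=cv2.convertScaleAbs(cv2.resize(ims["top"][165:295,25:180],None,fx=4,fy=4),alpha=1.6)
cv2.imwrite("pics/top7z.png",a)
a=cv2.convertScaleAbs(cv2.resize(ims["side"][270:400,220:400],None,fx=4,fy=4),alpha=1.6); cv2.imwrite("pics/side7z.png",a)
E
```

```text
t 10.05 pos [462.4 572.4 227.7] F [-0.1  0.1  0.3] open 80.1 jawyaw 91.7 x [-0.041 -0.007 -0.999]
top [([219, 65, 33, 32, 839], [234.7, 80.7]), ([126, 190, 16, 16, 196], [133.3, 197.8]), ([0, 411, 24, 9, 193], [10.6, 415.2])]
 blue [[421.0, 247.0]]
 blue [[421.0, 246.9]]
side [([150, 224, 29, 10, 56], [164.0, 229.7]), ([267, 268, 16, 10, 69], [274.8, 272.8])]
 blue [[321.3, 149.2]]
 blue []
```

View pics/top7z.png

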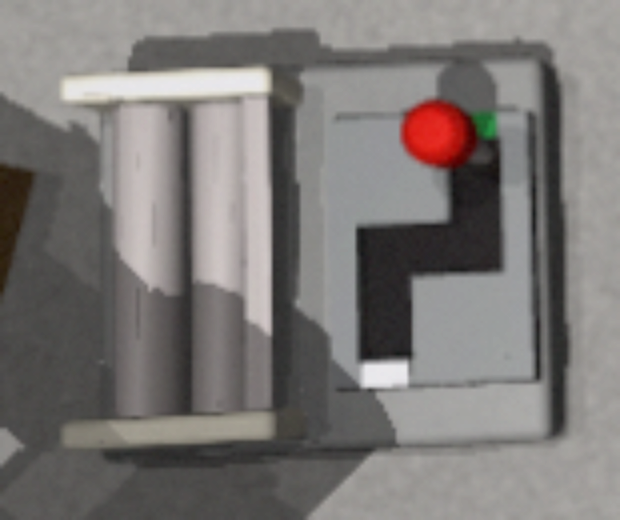

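View pics/side7z.png

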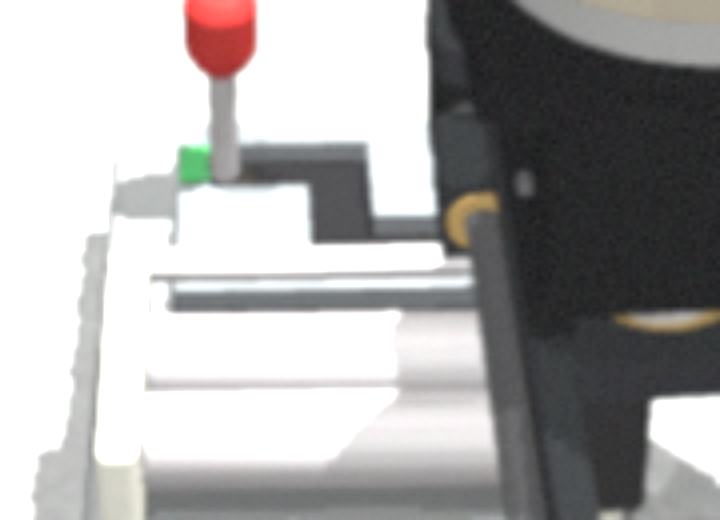

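```bash
python3 - <<'E'
from h import *
P=np.load("pose.npz"); R,t=P["R"],P["t"]
for c in [(106.5,243.5),(133.3,197.8)]: print("top",R.T@(onz("top",c,145)[:2]-t))
p=cv2.imread("pics/side7.png")
h=cv2.cvtColor(p,cv2.COLOR_BGR2HSV); m=(((h[...,0]<8)|(h[...,0]>172))&(h[...,1]>130)&(h[...,2]>40)).astype(np.uint8)
k,_,st,ce=cv2.connectedComponentsWithStats(m); print([(st[i].tolist(),ce[i].round(1)) for i in range(1,k) if st[i,4]>100])
for i in range(1,k):
    if st[i,4]>100 and 255<ce[i][0]<300: u=ce[i]; print("side",R.T@(onz("side",u,133)[:2]-t), tri(u,(133.3,197.8)))
# stem at plate level, side row: stem left/right edges
g=p[300:315,265:290].astype(int).sum(2)//3; print(g[::3])
print(proj("side",np.c_[[R@(x,-77)+t for x in (41,47,53)],[62]*3]), proj("side",np.c_[[R@(x,-77)+t for x in (41,47,53)],[85]*3]))
E
```

```text
top [-32.92787459 -30.86340344]
top [ 45.90231517 -78.82787754]
[([148, 216, 32, 22, 589], array([164.1, 226.4])), ([267, 265, 17, 24, 335], array([274.8, 275.9]))]
side [ 47.10389678 -77.56018025] (array([565.3620847 , 229.58057171, 134.20253386]), np.float64(0.17486738462437945))
[[208 203 204 204 206 201 181 135 100  95  96  99 103 119 154 189 198 199
  195 195 199 201 202 200 196]
 [195 182 179 177 174 165 148 120  97  94 100  98 102 113 137 160 165 165
  165 165 165 171 177 180 180]
 [132 129 139 147 145 142 137 119  99  95  99 100 103 108 111 106 105 104
  102  97  96  99 101 104 102]
 [ 89  83  84  84  84  83  82  83  92  99 102 102 105 109 100  78  72  71
   70  71  70  71  71  73  74]
 [ 90  85  84  85  85  84  81  80  90  99 100 103 105 106  96  67  51  49
   46  45  46  49  52  52  53]]
[[279.46893555 310.36698753]
 [275.82840981 310.41844798]
 [272.18833932 310.46924248]] [[279.20862402 299.62209446]
 [275.51216966 299.67491878]
 [271.81618877 299.72713011]]
```

```bash
python3 -c "
from cell import order; print(order.job_done())"
```

```text
the job is handed in; nothing more can be done
None
```

The red lever is fully home at the end of the thin slot, released, with the arm backed away to about 340 mm from it. I gripped its knob, took it along the thick slot, through the cross-slot and along the thin slot, and pushed gently until it stopped firmly at about 17.5 N.

**Last checks**
- **Knob position:** in the roller's frame the side view puts the knob at (47.1, -77.6) mm, against the target of (47, -77). The top view gives (45.9, -78.8), about 1 to 2 mm off, which is within calibration error. The stem sits right beside the green mark in both views.
- **Blue lever:** its knob is unchanged in the top view, (421.0, 246.9) now against (421.0, 247.0) before. My colour mask did not find it in the final side view, probably because the arm was in the way, so only the top view confirms it.
- **Force and time:** the wrist reads no contact force, the highest reading I saw was about 21 N, and the clock was at about 10 s.

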